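Draw the piston out of the clay extruder with the pull hook

TASK

The extruder's piston is still deep in its leaning barrel and has to be cleaned. Take the pull hook from the rack, reach down the barrel with it, catch the wire loop on the piston and draw the piston out, then stand it upright, loop up, in the wide clay dish without dropping it or touching it with the fingers. Unhook it and hang the pull hook back in the rack slot it came from; leave the ball-ended tool beside it hanging where it is.

Things in the scene. Friction and masses are not known exactly. Their poses are not given: they have to be found in the camera images.
- barrel: Leaning metal extruder tube, fixed on a bench stand. Outside 76 mm (81 at the rim), straight bore 68 mm wide, 134 mm deep, closed below. It leans 35 deg from vertical, mouth up and roughly towards the robot. Origin: centre of the mouth, 160 mm above the table. z: along the bore, out of the mouth; y: level; x: square to both, rising, away from the robot. 77 mm down, round black knobs, 138 mm over both.
- piston: Loose white plastic piston with two black seal rings, 64 mm in diameter, 28 mm high, about 0.2 kg, with a stiff steel wire loop standing on its top face. It lies on the bottom of the bore and slides freely, with about 2 mm of play all round. Origin: centre of its flat underside; z: up through the loop; y: along the loop's straight top bar.
- bail_bar (a point): Middle of the top bar of the piston's loop, 58 mm above its underside, 30 mm above its top face (at the start 76 mm below the barrel's mouth, near the bore's axis). The bar is a round 5 mm wire along y; the loop's legs stand 17 mm to each side along y. Axes as the piston's.
- hook_grip (a point): Middle of the pull hook's wooden handle: 73 mm long (z), 18 mm thick along x (grasp across these flats), 30 mm wide along y. Below it a brass ferrule, 30 mm in diameter, rests on the rack's shelf; its underside is 42 mm below this point. z: along the tool, from the bend up to the handle; x: from the shank towards the hook's free tip. About 0.12 kg.
- hook_bow (a point): Lowest inside point of the pull hook's J-shaped bend, where a caught wire rests: 159 mm below the handle's middle along z and 8 mm from the shank's axis towards the tip (x). Shank and bend are 5 mm round steel, the gap between shank and tip is 11 mm, the tip ends 10 mm above this point, the bend's outside is 5 mm below it. Axes as the handle's.
- hook: The pull hook as a whole, 200 mm long. Origin: underside of its brass ferrule, on the shank's axis; axes as at the handle's middle. It hangs in one of the rack's two slots.
- rack: Wooden rack, fixed, base 100 x 150 mm. Shelf top 150 mm above the table, front edge at x = -28 mm, with two slots 14 mm wide at y = -32 and +32 mm, open to the front (-x, roughly towards the robot) and ending at x = +8 mm; shanks hang at x = 0. A lip 5 mm high along the front edge: lift a tool over it, then move it forward out of the slot. Origin: centre of the base's underside; z up.
- ball_tool: The other tool in the rack: same handle and ferrule, but a straight steel shank ending in a 14 mm ball. Origin: underside of its ferrule, on the shank's axis. Leave it alone.
- dish: Wide, low clay dish, nearly round, about 138 mm across and 42 mm high, with a flat floor 10 to 11 mm above the table, about 90 mm wide inside. Origin: centre of its underside; z up. Loose, 0.55 kg.

How it is judged:
By the outcome, as a careful person would: the job done as asked, in the order asked, and still so for the second after the job is handed in, with the robot touching nothing.
It also fails if it takes over 72 s, if anything falls off the work surface, if the arm or the gripper's body presses on something with over 40 N, if the wrist force passes 120 N, or if a joint passes its speed limit or range.

ROBOT

A 6-joint arm with a two-finger parallel gripper is mounted at the origin on the work surface; the furniture and walls round the work are solid. World frame = base frame: x ahead of the robot, y to its left, z up, the work surface at z = 0. Lengths are in m, angles in degrees, forces in N, time in s.
With the tool pointing down it reaches from about 0.325 to 0.75 m from the base axis. Payload 7.6 kg.
Tool frame: the origin (TCP) lies midway between the tips of the shut fingers; the grasp point (between the pads) lies 19 mm behind it (env.hold_point_z is the z of the grasp point in the tool frame, in m); z points along the fingers, y is the line along which they close (so a half turn about z gives the same grasp; the last joint's range is limited). The gripper opens to 85 mm and grips with 20 to 120 N. Pads are 22 mm wide; open, the fingers measure 114 mm over their backs; the gripper's body (76 mm by 85 mm) begins 54 mm behind the grasp point. The pads swing forward as they close: fully open they stand 13 mm farther back than shut.
Start: joints at [62.034, 2.991, 80.254, -0, 96.75, -4.028], TCP at [0.213, 0.48, 0.231] pointing down, gripper open.
Joint ranges: [-166.34, 166.34], [-52.06, 124.39], [6.96, 135.62], [-60.46, 240.46], [14.63, 156.25], [-167.68, 167.68]. Speed limits (degrees/s): [147.25, 147.25, 172.46, 180, 180, 180].

INTERFACE

Orientations are given as [roll, pitch, yaw] about the fixed x, y, z axes, in that order (R = Rz(yaw) Ry(pitch) Rx(roll)).
In Python, from workcell import env, cams gives the robot as it stands.
- The arm moves only by the shell command python3 -m pendant 'ROWS' [FORCE]. ROWS is JSON, a list of rows, each a list of 7 numbers: the turn, a rotation vector about the world's x, y, z in rad, then the shift along the world's x, y, z in cm, then the closure, from -1 (fully open) to 1 (shut). In form: [[rx, ry, rz, x, y, z, grip], ...]. A call has 1 to 10 rows; each row shifts and turns the commanded pose from where the row before left it; what a row does not reach is not made up. A row lasts 1/12 s, in which the tool goes at most 41.7 mm and 7.16 degrees, less where a joint would pass 70% of its speed; a pose out of reach is approached as far as the arm can. A call is refused whole if a number of a shift passes 4.17 or a number of a turn 0.125, either way. A call with a gripper value outside its range is refused whole. The fingers move at their own pace and stop on an object; FORCE is the grip in N (left out, the last holds). Time passes only in rows, so rows that do not move let the fingers close. It gives the time, the measured TCP pose, the force, the opening and the grip force at its end, in the units of the state.
- env.get_state(): the state, without advancing time (a new reading comes with each control period).
- cams.snapshot(name): name is "scene" or "top"; returns (picture, depth): 420x560x3 uint8, red, green, blue; 420x560 float32, m along the optical axis (not along the pixel's ray), 0 where there is no reading.
- cams.calibration(name): a dict with "fx", "fy", "cx", "cy" (pixels), "dist_coeffs" ([k1, k2, p1, p2, k3] as OpenCV has them; the pictures are not rectified), "rvec" (rotation vector, rad) and "tvec" (3), from world to camera coordinates, as OpenCV has them. Camera axes: x right, y down, z forward; pixel columns grow to the right and rows downward; lengths in m; the calibration is good to about 2 mm. A picture is of the moment at which its call begins. calibration takes no time and is no camera call.
- env.hand_in(): hands the job in; it is judged then, once.
The state is a dict: "t": time; "joints": joint angles; "joint_vel": joint speeds; "joint_torque": joint torques, N m; "ee_pos": TCP position; "eef_rot": TCP orientation; "wrist_force": force on the tool from outside, world axes, zero at the start; "ft_torque": the same for the moment, N m; "opening": opening from 0.0 (shut) to 1.0 (fully open); "gripper_force": force on a finger pad.
Only numpy, scipy, OpenCV 4.12 (cv2) and the standard library are available. Lean on these libraries where they do the work, as an engineer would, in place of code of your own. Each camera call takes 0.05 s, during which the arm holds its last target. There are 200 camera calls.

## Working session

There is one attempt and no reset: what is moved stays moved. The work goes in short steps, Python scripts to look and compute and a shell command to move; the robot and the scene stay as the last step left them, time stands still between calls to the robot, and variables do not carry over. Pictures are saved under pics/ and viewed, at most 10 in all, crops included, and the job is handed in when it is done.

```bash
ls; mkdir -p pics
python3 - <<'E'
from workcell import env,cams
import cv2,numpy as np
print(env.get_state(), env.hold_point_z)
for n in("scene","top"):
    p,d=cams.snapshot(n); np.savez(f"pics/{n}0.npz",p=p,d=d); cv2.imwrite(f"pics/{n}0.png",p[:,:,::-1]); print(n,cams.calibration(n),(d>0).mean())
E
```

```text
pics
{'t': 0.0, 'joints': array([ 6.20346951e+01,  3.02706726e+00,  8.03125239e+01,  6.76199528e-04,
        9.67483460e+01, -4.02736636e+00]), 'joint_vel': array([ 0.09517084,  0.07378124, -0.06520741, -0.01928183, -0.00987341,
        0.01019138]), 'joint_torque': array([-1.24647500e-03, -3.81671834e+01, -3.60184228e+01, -1.22242527e-04,
        6.19429455e-03, -5.60965503e-06]), 'ee_pos': array([0.21285166, 0.47959687, 0.23047817]), 'eef_rot': array([-1.79912327e+02, -6.84605954e-03,  1.56062135e+02]), 'wrist_force': array([-0.44441444, -0.15924677,  0.69760445]), 'ft_torque': array([-0.06765263, -0.02351229,  0.02312778]), 'gripper_force': 0.0, 'opening': 0.998624795205609} -0.0187
scene {'fx': 396.98426568701916, 'fy': 396.98426568701916, 'cx': 284.6091444097473, 'cy': 203.68495735582187, 'dist_coeffs': array([-0.10840189,  0.        ,  0.        ,  0.        ,  0.        ]), 'rvec': array([ 1.9156525 , -0.85359772,  0.53092563]), 'tvec': array([-0.48482521,  0.24016754,  0.66559204])} 0.9958886054421768
top {'fx': 390.54029131402046, 'fy': 390.54029131402046, 'cx': 296.02783397482534, 'cy': 202.11831802746215, 'dist_coeffs': array([-0.05351833,  0.        ,  0.        ,  0.        ,  0.        ]), 'rvec': array([ 2.14428498, -2.09569555,  0.20343349]), 'tvec': array([-0.15589336,  0.5653761 ,  0.88979532])} 0.9959141156462585
```

View pics/scene0.png

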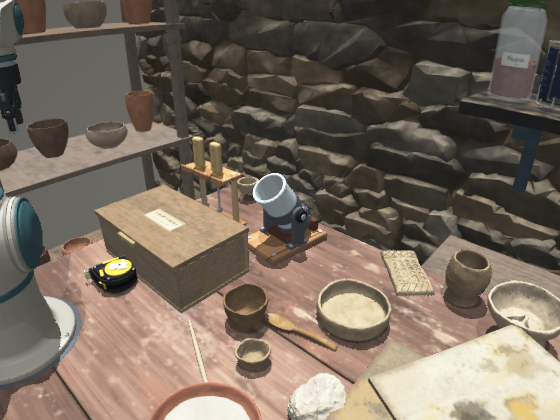

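View pics/top0.png

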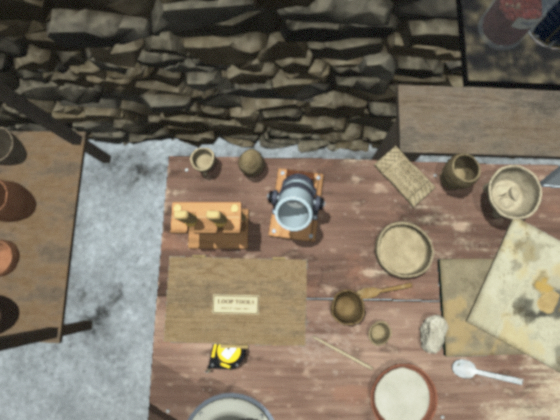

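```bash
cat > h.py <<'E'
import numpy as np,cv2
from workcell import env,cams
def cal(n):
    c=cams.calibration(n);K=np.array([[c['fx'],0,c['cx']],[0,c['fy'],c['cy']],[0,0,1.]])
    return K,np.array(c['dist_coeffs']),cv2.Rodrigues(np.array(c['rvec']))[0],np.array(c['tvec'])
def rays(n,uv):
    K,D,R,t=cal(n);q=cv2.undistortPoints(np.float64(uv).reshape(-1,1,2),K,D)[:,0]
    d=np.c_[q,np.ones(len(q))]
    return -R.T@t,d@R   # origin, dirs with unit optical depth
def cloud(n,d):
    h,w=d.shape;uv=np.stack(np.meshgrid(np.arange(w),np.arange(h)),-1).reshape(-1,2)
    o,r=rays(n,uv);return (o+r*d.reshape(-1,1)).reshape(h,w,3)
def plane(n,uv,z):
    o,r=rays(n,uv);return o+r*((z-o[2])/r[:,2])[:,None]
def proj(n,P):
    K,D,R,t=cal(n);return cv2.projectPoints(np.float64(P).reshape(-1,3),cv2.Rodrigues(R)[0],t,K,D)[0][:,0]
def tri(u1,u2):
    (o1,r1),(o2,r2)=rays("scene",[u1]),rays("top",[u2])
    s=np.linalg.lstsq(np.c_[r1[0],-r2[0]],o2-o1,rcond=None)[0]
    a,b=o1+s[0]*r1[0],o2+s[1]*r2[0];return (a+b)/2,np.linalg.norm(a-b)
E
python3 - <<'E'
from h import *
S=np.load("pics/scene0.npz");T=np.load("pics/top0.npz")
a=cv2.resize(S['p'][120:260,170:345],None,fx=4.5,fy=4.2,interpolation=2)[:,:,::-1]
b=cv2.resize(T['p'][155:260,160:340],None,fx=4.4,fy=4.4,interpolation=2)[:,:,::-1]
cv2.imwrite("pics/a.png",a);cv2.imwrite("pics/b.png",b)
cs=cloud("scene",S['d']);ct=cloud("top",T['d'])
np.save("pics/cs",cs);np.save("pics/ct",ct)
for u,v in [(183,213),(214,215),(230,217),(293,213),(404,249),(404,224),(404,275),(377,249),(431,249),(225,240),(235,303)]: print((u,v),ct[v,u].round(3))
print()
for u,v in [(198,150),(215,158),(353,308),(353,285),(275,195),(301,214),(160,225)]: print((u,v),cs[v,u].round(3))
E
```

```text
(183, 213) [0.508 0.078 0.229]
(214, 215) [0.506 0.016 0.228]
(230, 217) [ 0.514 -0.002  0.15 ]
(293, 213) [ 0.538 -0.136  0.079]
(404, 249) [ 0.465 -0.415  0.008]
(404, 224) [ 0.525 -0.41   0.031]
(404, 275) [ 0.401 -0.405  0.037]
(377, 249) [ 0.462 -0.342  0.034]
(431, 249) [ 0.464 -0.472  0.038]
(225, 240) [0.477 0.031 0.015]
(235, 303) [ 0.332 -0.016  0.114]

(198, 150) [0.499 0.076 0.198]
(215, 158) [0.5   0.014 0.194]
(353, 308) [ 0.475 -0.4    0.007]
(353, 285) [ 0.517 -0.371  0.022]
(275, 195) [ 0.573 -0.108  0.112]
(301, 214) [ 0.553 -0.204  0.106]
(160, 225) [ 0.31  -0.031  0.114]
```

View pics/a.png

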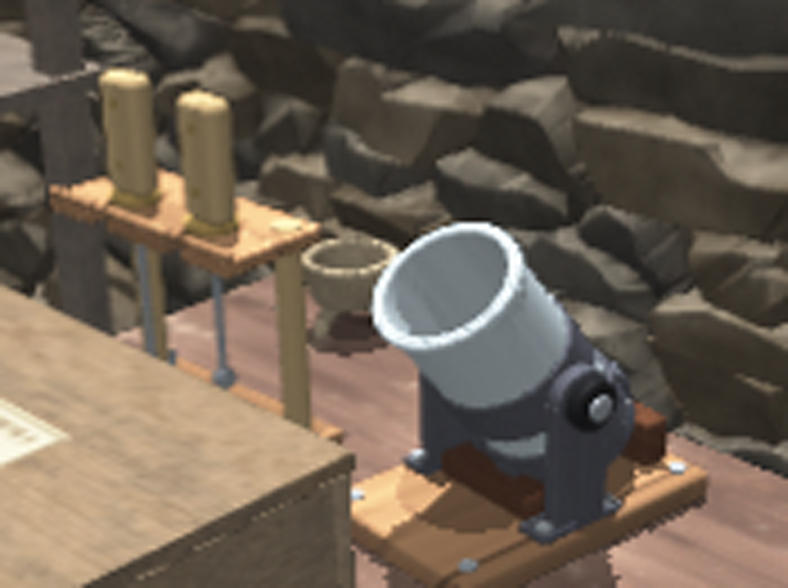

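View pics/b.png

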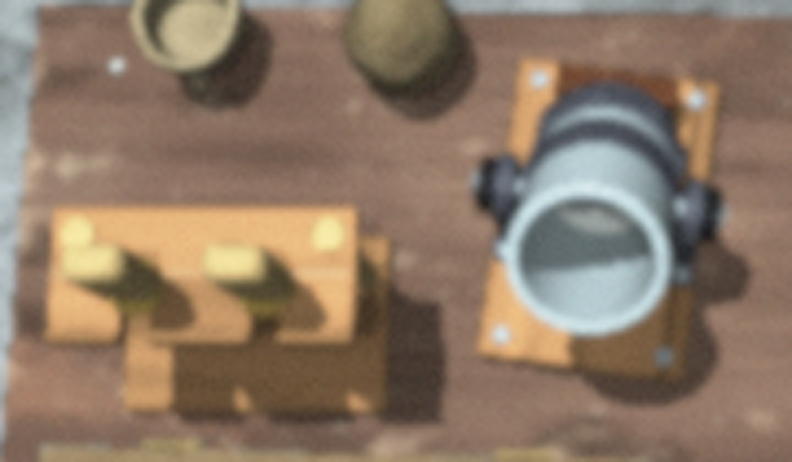

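Run:
```python
from h import *
T=[cams.snapshot("top") for _ in range(8)];S=[cams.snapshot("scene") for _ in range(6)]
tp=np.mean([x[0] for x in T],0);td=np.median([x[1] for x in T],0);sp=np.mean([x[0] for x in S],0);sd=np.median([x[1] for x in S],0)
np.savez("pics/avg.npz",tp=tp,td=td,sp=sp,sd=sd)
a=tp[190:235,270:320];b=sp[165:210,245:305]
def enh(x,w,h):
    g=cv2.resize(x.astype(np.float32),(w,h),interpolation=cv2.INTER_CUBIC);g=np.clip((g-60)/(230-60),0,1)
    return (255*g).astype(np.uint8)[:,:,::-1]
c=sp[185:240,180:250]
cv2.imwrite("pics/c.png",np.hstack([np.vstack([enh(a,400,300),enh(b,400,300)]),np.vstack([enh(c,400,320),np.zeros((280,400,3),np.uint8)])]))
cs=cloud("scene",sd);ct=cloud("top",td)
# handle tops in top view
for n,c_ in(("top",ct),("scene",cs)):
    m=(c_[...,0]>.45)&(c_[...,0]<.56)&(c_[...,1]>-.03)&(c_[...,1]<.12)
    for nm,mm in(("handle",m&(c_[...,2]>.165)&(c_[...,2]<.24)),("shelf",m&(c_[...,2]>.143)&(c_[...,2]<.158))):
        k,l,st,ce=cv2.connectedComponentsWithStats(mm.astype(np.uint8))
        for i in range(1,k):
            if st[i,4]>15:
                P=c_[l==i];print(n,nm,st[i],P.min(0).round(3),P.max(0).round(3),np.median(P,0).round(3))
# dish rim
m=(ct[...,0]>.37)&(ct[...,0]<.56)&(ct[...,1]>-.5)&(ct[...,1]<-.31)&(ct[...,2]>.036)&(ct[...,2]<.055)
P=ct[m];print("dish",m.sum(),cv2.minEnclosingCircle(P[:,:2].astype(np.float32)),P[:,2].max(),cv2.minAreaRect(P[:,:2].astype(np.float32)))
m2=(np.hypot(ct[...,0]-.463,ct[...,1]+.41)<.035);print("floor",np.median(ct[m2],0))
# table
print("table",np.median(ct[295:330,345:360].reshape(-1,3),0), np.median(ct[240:260,335:365].reshape(-1,3),0))
# camera pos
for n in("top","scene"):print(n,rays(n,[[280,210]]))
# barrel
for n,c_ in(("top",ct),("scene",cs)):
    m=(c_[...,0]>.46)&(c_[...,0]<.6)&(c_[...,1]>-.2)&(c_[...,1]<-.07)&(c_[...,2]>.06)&(c_[...,2]<.2)
    print(n,m.sum(),c_[m].min(0),c_[m].max(0))
```

```text
top handle [174 211  22  13 233] [0.496 0.068 0.165] [0.514 0.097 0.228] [0.502 0.078 0.223]
top handle [206 211  21  13 214] [0.498 0.004 0.165] [0.515 0.034 0.228] [0.504 0.015 0.224]
top shelf [ 173  203   69   31 1520] [ 0.478 -0.025  0.143] [0.546 0.12  0.156] [0.512 0.044 0.15 ]
scene handle [192 137  14  27 298] [0.495 0.068 0.165] [0.514 0.098 0.228] [0.499 0.075 0.199]
scene handle [210 142  12  29 298] [0.497 0.006 0.165] [0.515 0.036 0.227] [0.5   0.011 0.197]
scene shelf [182 160  59  25 626] [ 0.477 -0.023  0.143] [0.547 0.12  0.158] [0.498 0.026 0.15 ]
dish 185 ((0.4602418541908264, -0.4071820080280304), 0.06965915113687515) 0.04342966917147384 ((0.45596691966056824, -0.4102809429168701), (0.11833082139492035, 0.13416454195976257), 8.242055892944336)
floor [ 0.46267159 -0.40981824  0.00827619]
table [ 0.31028341 -0.28322825  0.01079484] [ 4.61595936e-01 -2.79448569e-01 -3.02743068e-04]
top (array([ 0.38845321, -0.14576371,  0.9816036 ]), array([[ 0.17022401,  0.0436141 , -0.98550173]]))
scene (array([-0.03969999, -0.67526562,  0.5274362 ]), array([[ 0.65284585,  0.58725757, -0.47886191]]))
top 1712 [ 0.49066853 -0.19998626  0.06010714] [ 0.5999049  -0.07798015  0.18202326]
scene 1877 [ 0.4895306  -0.19993931  0.06000059] [ 0.5996529  -0.08627199  0.18232621]
```

View pics/c.png

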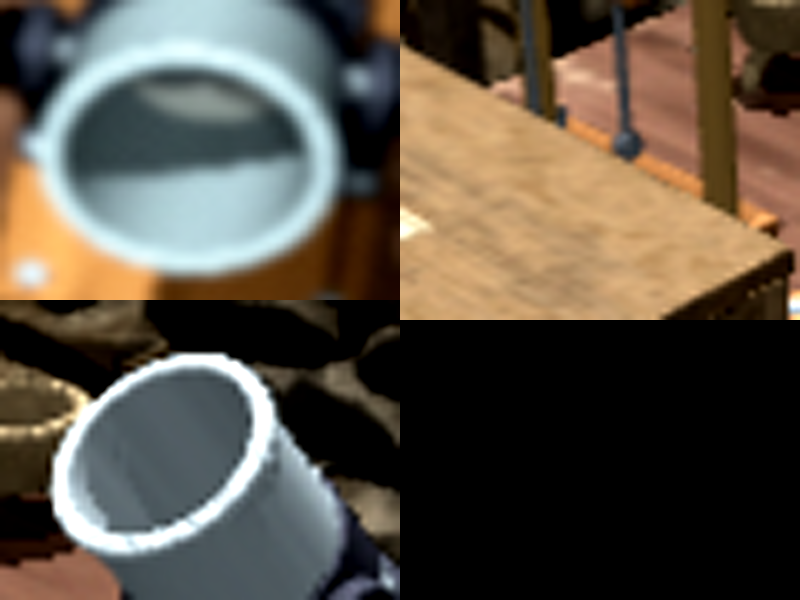

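```bash
cat > fit.py <<'E'
from h import *
from scipy.optimize import least_squares
A=np.load("pics/avg.npz");cs=cloud("scene",A['sd']);ct=cloud("top",A['td'])
def frame(yaw):
    u=np.array([-np.sin(np.radians(35))*np.cos(yaw),-np.sin(np.radians(35))*np.sin(yaw),np.cos(np.radians(35))])
    y=np.array([-np.sin(yaw),np.cos(yaw),0]);x=np.cross(y,u);return np.c_[x,y,u]
def fitb(P,p0):
    def loc(p,P):
        q=(P-[p[1],p[2],.160+p[3]])@frame(p[0]);return np.hypot(q[:,0],q[:,1]),q[:,2],q
    r,h,_=loc(p0,P);P=P[(r<.047)&(r>.025)&(h<.008)&(h>-.05)]
    def res(p):
        r,h,_=loc(p,P);d=np.minimum(abs(r-.038),abs(r-.034));d=np.where(h>-.006,np.minimum(np.hypot(h,np.clip(abs(r-.0375)-.003,0,1)),abs(r-.034)),d)
        return d
    s=least_squares(res,p0,loss="soft_l1",f_scale=.001);return s.x,len(P),np.median(abs(s.fun))
if __name__=="__main__":
    for n,P in(("top",ct),("scene",cs),("both",np.concatenate([ct,cs],1))):
        P=P.reshape(-1,3)
        for y0 in(-.15,0,.15): print(n,y0,fitb(P,np.array([y0,.513,-.136,0])))
    for n,c in(("top",ct),("scene",cs)):
        m=(c[...,0]>.47)&(c[...,0]<.56)&(c[...,1]>-.04)&(c[...,1]<.13)&(c[...,2]>.145)&(c[...,2]<.155)
        print(n,"shelf",cv2.minAreaRect(c[m][:,:2].astype(np.float32)))
        E=[]
        for y in np.arange(-.02,.115,.004):
            k=m&(abs(c[...,1]-y)<.002)
            if k.sum()>3:E.append((y,c[k][:,0].min(),c[k][:,0].max()))
        E=np.array(E);
        if n=="top":print(np.polyfit(E[:,0],E[:,2],1),np.median(E[:,1]))
        for y0 in(.083,.02):
            k=(abs(c[...,0]-.505)<.02)&(abs(c[...,1]-y0)<.025)&(c[...,2]>.17)&(c[...,2]<.235)
            P=c[k];print("h",[np.percentile(P[:,i],[1,99]).round(4) for i in(0,1)],cv2.minAreaRect(P[:,:2].astype(np.float32)))
            top=P[P[:,2]>.222];print("  top",top.mean(0),len(top))
E
python3 fit.py
```

```text
top -0.15 (array([-0.11809359,  0.52532637, -0.13846956,  0.00169306]), 776, np.float64(0.0006330434343289246))
top 0 (array([-0.11700788,  0.52191435, -0.13799549, -0.00061307]), 779, np.float64(0.0002778768102549706))
top 0.15 (array([ 0.1413489 ,  0.52018564, -0.13899411,  0.00293683]), 683, np.float64(0.0009327622967685301))
scene -0.15 (array([-0.26051928,  0.53925839, -0.14079229, -0.02694837]), 1071, np.float64(0.001578158024042882))
scene 0 (array([-0.02559937,  0.5419151 , -0.13851772, -0.03005874]), 1077, np.float64(0.0019154805027745067))
scene 0.15 (array([-8.98111764e-02,  5.22086894e-01, -1.35621771e-01, -5.01523550e-04]), 1083, np.float64(0.0003536758313974879))
both -0.15 (array([-0.11647247,  0.52179584, -0.13915253, -0.00060466]), 1847, np.float64(0.0006490360360858344))
both 0 (array([-0.11620783,  0.52179071, -0.13914276, -0.00059045]), 1856, np.float64(0.0006467711378249155))
both 0.15 (array([-9.14971398e-02,  5.22132342e-01, -1.35875136e-01, -4.75549732e-04]), 1766, np.float64(0.0005301598969515951))
top shelf ((0.5110388398170471, 0.051635950803756714), (0.066
[... 346 characters left out ...]
0041, 0.0331])] ((0.505861759185791, 0.018610389903187752), (0.016841689124703407, 0.029677852988243103), 2.4648406505584717)
  top [0.50619124 0.01853443 0.22613192] 125
scene shelf ((0.5118923783302307, 0.05190817266702652), (0.0686865895986557, 0.14915473759174347), 1.089761734008789)
h [array([0.4958, 0.5136]), array([0.0683, 0.096 ])] ((0.5034058094024658, 0.0830712616443634), (0.016968131065368652, 0.03084355778992176), 12.041204452514648)
  top [0.50266185 0.08074754 0.2250711 ] 38
h [array([0.497 , 0.5131]), array([0.0064, 0.033 ])] ((0.5037170648574829, 0.020063793286681175), (0.01665594056248665, 0.029493309557437897), 12.690241813659668)
  top [0.50403557 0.01746941 0.22488689] 35
```

Run:
```python
from h import *
from fit import frame
s=np.array([.505,.0825,0])
for a in(0,90,180,270,20,-20):
    d=np.array([np.cos(np.radians(a)),np.sin(np.radians(a)),0])
    print(a,proj("scene",[s+[0,0,.043]+.016*d, s+[0,0,.05]]).round(1).tolist())
R=frame(-.105);C=np.array([.522,-.137,.16])
def B(x,y,h):return C+R@np.array([x,y,h])
print("R",R.round(3).tolist())
def im(p,c=(190,270)):u=proj("top",[p])[0];return ((u-[270,190])*[400/50,300/45]).round(0)
print("mouth",[im(B(.034*np.cos(t),.034*np.sin(t),0)).tolist() for t in np.arange(0,6.3,1.57)])
print("piston top low edge",[im(B(-.032*np.cos(t),.032*np.sin(t),-.106)).tolist() for t in np.radians([-60,-40,-20,0,20,40,60])])
for a in(-90,-60,-30,0,30,60,90):
    t=np.radians(a);v=np.array([-np.sin(t),np.cos(t)])*.017
    print(a,"bar ends",im(B(*v,-.076)),im(B(*-v,-.076)),"feet",im(B(*v,-.106)),im(B(*-v,-.106)))
A=np.load("pics/avg.npz");g=A['tp'][196:214,276:312].mean(2).round(0).astype(int)
for i in range(len(g)):print(196+i,*g[i])
```

```text
0 [[208.5, 203.1], [203.4, 202.8]]
90 [[199.9, 203.2], [203.4, 202.8]]
180 [[198.8, 207.3], [203.4, 202.8]]
270 [[207.5, 207.1], [203.4, 202.8]]
20 [[206.9, 202.5], [203.4, 202.8]]
-20 [[209.5, 203.9], [203.4, 202.8]]
R [[0.815, 0.105, -0.57], [-0.086, 0.994, 0.06], [0.574, 0.0, 0.819]]
mouth [[196.0, 64.0], [56.0, 148.0], [170.0, 255.0], [309.0, 175.0], [196.0, 64.0]]
piston top low edge [[297.0, 84.0], [270.0, 103.0], [236.0, 113.0], [200.0, 114.0], [164.0, 106.0], [134.0, 88.0], [114.0, 64.0]]
-90 bar ends [210.  22.] [197. 111.] feet [217. -11.] [205.  77.]
-60 bar ends [180.  25.] [227. 108.] feet [188.  -8.] [234.  74.]
-30 bar ends [156.  39.] [251.  94.] feet [165.   6.] [257.  60.]
0 bar ends [145.  61.] [262.  73.] feet [154.  27.] [268.  39.]
30 bar ends [150.  84.] [257.  50.] feet [159.  50.] [263.  17.]
60 bar ends [169. 102.] [238.  31.] feet [178.  68.] [245.  -2.]
90 bar ends [197. 111.] [210.  22.] feet [205.  77.] [217. -11.]
196 119 140 149 139 141 158 172 180 187 194 200 203 203 208 215 218 219 220 218 213 207 200 196 192 188 183 177 171 166 161 155 147 139 125 1
[... 1770 characters left out ...]
53 113 96 96 99 100 102 102 103 105 105 107 106 107 109 108 109 108 109 108 108 109 107 105 103 99 95 90 101 138 184 207 195 150
210 207 184 138 104 95 96 99 100 102 102 104 104 105 106 106 108 108 107 107 106 105 104 104 105 104 104 102 100 95 90 94 123 173 205 202 163
211 210 180 131 100 95 97 99 101 101 103 104 106 106 105 107 106 107 108 106 105 105 104 104 105 105 104 102 100 97 93 92 114 161 199 205 173
212 211 177 126 98 95 97 99 101 103 102 104 104 105 107 107 107 106 106 107 106 105 105 104 105 107 105 104 103 105 105 104 115 153 191 204 179
213 208 175 126 97 96 98 99 101 101 105 103 103 106 107 107 108 107 108 108 108 107 108 109 114 119 120 118 119 126 131 128 130 154 188 201 178
```

Run:
```python
from h import *
A=np.load("pics/avg.npz");P=np.concatenate([cloud("scene",A['sd']).reshape(-1,3),cloud("top",A['td']).reshape(-1,3)])
print("proj",proj("top",[[.213,.48,.23]]),proj("scene",[[.213,.48,.23]]))
for x in np.arange(0,.8,.1):
  print(round(x,1),[ (lambda Q:(len(Q),Q.max().round(2)) if len(Q)>3 else 0)(P[(abs(P[:,0]-x)<.05)&(abs(P[:,1]-y)<.05)&(P[:,2]>-.05)&(P[:,2]<.9)][:,2]) for y in np.arange(-.5,.65,.1)])
```

```text
proj [[-34.43810312 360.15249632]] [[ 18.03962732 132.19348109]]
0.0 [0, 0, (134, np.float64(0.0)), (2617, np.float64(0.0)), (7149, np.float64(0.26)), (247, np.float64(0.27)), 0, (12, np.float64(-0.0)), 0, 0, 0, 0]
0.1 [(1444, np.float64(0.04)), (2034, np.float64(0.26)), (4359, np.float64(0.04)), (4668, np.float64(0.0)), (5237, np.float64(0.26)), (4116, np.float64(0.28)), (2668, np.float64(0.01)), (1159, np.float64(0.0)), 0, 0, 0, 0]
0.2 [(2559, np.float64(0.05)), (4982, np.float64(0.04)), (4555, np.float64(0.04)), (4280, np.float64(0.11)), (4300, np.float64(0.11)), (4118, np.float64(0.12)), (2546, np.float64(0.11)), (1223, np.float64(0.0)), (267, np.float64(0.54)), (1503, np.float64(0.55)), (422, np.float64(0.55)), 0]
0.3 [(5110, np.float64(0.08)), (4440, np.float64(0.03)), (4285, np.float64(0.05)), (6004, np.float64(0.12)), (3937, np.float64(0.12)), (3663, np.float64(0.12)), (2865, np.float64(0.12)), (490, np.float64(0.0)), 0, (224, np.float64(0.55)), (58, np.float64(0.55)), 0]
0.4 [(4095, np.float64(0.04)), (4094, np.float64(0.04)), (3572, np.float64(0.06)), (3970, np.float64(0.12)), (2865, np.float64(0.12)), (2678, np.float64(0.12)), (2189, np.float64(0.12)), (442, np.float64(0.0)), 0, 0, 0, 0]
0.5 [(3390, np.float64(0.04)), (3424, np.float64(0.04)), (2835, np.float64(0.04)), (4120, np.float64(0.18)), (2920, np.float64(0.18)), (3329, np.float64(0.23)), (2498, np.float64(0.23)), (507, np.float64(0.0)), 0, 0, 0, 0]
0.6 [(4063, np.float64(0.1)), (2841, np.float64(0.01)), (2631, np.float64(0.0)), (3010, np.float64(0.18)), (1930, np.float64(0.18)), (1832, np.float64(0.07)), (1594, np.float64(0.06)), (772, np.float64(0.0)), 0, 0, 0, 0]
0.7 [(3487, np.float64(0.37)), (1925, np.float64(0.37)), (1155, np.float64(0.01)), (915, np.float64(0.02)), (634, np.float64(0.07)), (679, np.float64(0.08)), (1129, np.float64(0.06)), (378, np.float64(0.0)), 0, 0, 0, 0]
```

```bash
python3 -m pendant '[[0,0,-0.07,1.8,-2.5,0.5,-1],[0,0,-0.07,1.8,-2.5,0.5,-1],[0,0,-0.07,1.8,-2.5,0.5,-1],[0,0,-0.07,1.8,-2.5,0.5,-1],[0,0,-0.07,1.8,-2.5,0.5,-1],[0,0,-0.07,1.8,-2.5,0.5,-1],[0,0,-0.07,1.8,-2.5,0.5,-1],[0,0,-0.07,1.8,-2.5,0.5,-1]]' 60
python3 -m pendant '[[0,0,-0.07,1.8,-2.5,0,-1],[0,0,-0.07,1.8,-2.5,0,-1],[0,0,-0.07,1.8,-2.5,0,-1],[0,0,-0.07,1.8,-2.5,0,-1],[0,0,-0.07,1.8,-2.5,0,-1],[0,0,-0.07,1.8,-2.5,0,-1],[0,0,-0.07,1.8,-2.5,0,-1],[0,0,-0.07,1.8,-2.5,0,-1],[0,0,0,0,0,0,-1],[0,0,0,0,0,0,-1]]'
```

```text
t: 1.47
ee_pos: [0.3576, 0.2785, 0.2718]
eef_rot: [180.0, 0.0, 123.8]
wrist_force: [1.3, 0.6, 0.6]
opening: 1.001
gripper_force: 0.0
t: 2.3
ee_pos: [0.5014, 0.0788, 0.2709]
eef_rot: [-180.0, -0.0, 91.8]
wrist_force: [-0.1, 0.5, 0.4]
opening: 1.0
gripper_force: 0.0
```

```bash
python3 -m pendant '[[0,0,0,0.36,0.37,-1.8,-1],[0,0,0,0,0,-2,-1],[0,0,0,0,0,-2,-1],[0,0,0,0,0,-2,-1],[0,0,0,0,0,-2,-1],[0,0,0,0,0,0,-1]]'
python3 -m pendant '[[0,0,0,0,0,0,1],[0,0,0,0,0,0,1],[0,0,0,0,0,0,1],[0,0,0,0,0,0,1],[0,0,0,0,0,0,1],[0,0,0,0,0,0,1],[0,0,0,0,0,0,1],[0,0,0,0,0,0,1]]' 60
```

```text
t: 2.8
ee_pos: [0.5022, 0.0844, 0.1692]
eef_rot: [-179.6, 0.0, 92.0]
wrist_force: [-0.4, -0.3, -0.6]
opening: 1.001
gripper_force: 0.0
t: 3.47
ee_pos: [0.5049, 0.0836, 0.1742]
eef_rot: [179.9, -0.0, 91.9]
wrist_force: [-1.2, 0.7, 4.8]
opening: 0.204
gripper_force: 59.3
```

```bash
python3 -m pendant '[[0,0,0,0,0,0.4,1],[0,0,0,0,0,0.8,1],[0,0,0,0,0,0,1],[0,0,0,0,0,0,1]]'
python3 - <<'E'
from h import *
A=np.load("pics/avg.npz");c=cloud("top",A['td'])
m=(c[...,2]>.1)&(c[...,2]<.125)&(c[...,1]>.02)&(c[...,1]<.14)&(c[...,0]>.3)&(c[...,0]<.47);print(np.percentile(c[m][:,0],[50,98,100]))
s=env.get_state();print(s['ee_pos'],s['eef_rot'],s['opening'])
E
```

```text
t: 3.8
ee_pos: [0.5048, 0.0836, 0.1858]
eef_rot: [179.9, -0.0, 91.9]
wrist_force: [0.0, 0.1, -0.4]
opening: 0.204
gripper_force: 58.6
[0.36448704 0.42847783 0.43399967]
[0.50481598 0.0835963  0.18576433] [ 1.79948660e+02 -1.44096632e-03  9.18920712e+01] 0.20387201615046674
```

```bash
python3 -m pendant '[[0,0,0,-1.6,-0.03,0,1],[0,0,0,-1.6,-0.03,0,1],[0,0,0,-1.6,-0.04,0,1],[0,0,0,0,0,0,1],[0,0,0,0,0,3.3,1],[0,0,0,0,0,3.3,1],[0,0,0,0,0,3.3,1],[0,0,0,0,0,3.3,1]]'
python3 -m pendant '[[0,0,-0.028,-1.1,-3,0,1],[0,0,-0.028,-1.1,-3,0,1],[0,0,-0.028,-1.1,-3,0,1],[0,0,-0.028,-1.1,-3,0,1],[0,0,-0.026,-1.1,-3,0,1],[0,0,0,0,-2,0,1],[0,0,0,0,-2,0,1],[0,0,0,0,-1.7,0,1]]'
python3 -m pendant '[[-0.0107,-0.1012,0,0,0,0,1],[-0.0107,-0.1012,0,0,0,0,1],[-0.0107,-0.1012,0,0,0,0,1],[-0.0107,-0.1012,0,0,0,0,1],[-0.0107,-0.1012,0,0,0,0,1],[-0.0107,-0.1012,0,0,0,0,1],[0,0,0,0,0,0,1],[0,0,0,0,0,0,1]]'
cat > rel.py <<'E'
from h import *
from fit import frame
from scipy.spatial.transform import Rotation as Ro
B=frame(-.105);C=np.array([.522,-.137,.16]);bt=np.array([-.0005,.008,.141])
def rel():
    s=env.get_state();T=Ro.from_euler("xyz",s['eef_rot'],degrees=True).as_matrix()
    bow=s['ee_pos']+T@bt;print("t",s['t'],"TCP",s['ee_pos'].round(4),"bow",bow.round(4),"in barrel mm",((bow-C)@B*1e3).round(1),"tool in barrel",(B.T@T).round(3).tolist(),"F",s['wrist_force'].round(1),"op",round(s['opening'],3))
    return s,T,bow
E
python3 -c "
from rel import *
s,T,b=rel();R=np.c_[B[:,1],B[:,0],-B[:,2]];print('turn',Ro.from_matrix(R@T.T).as_rotvec().round(4))"
```

```text
t: 4.47
ee_pos: [0.4568, 0.0825, 0.3187]
eef_rot: [180.0, 0.0, 91.9]
wrist_force: [0.8, -0.3, -1.3]
opening: 0.207
gripper_force: 59.0
t: 5.13
ee_pos: [0.4017, -0.1261, 0.3173]
eef_rot: [180.0, 0.0, 83.9]
wrist_force: [0.6, -0.7, -1.1]
opening: 0.209
gripper_force: 59.2
t: 5.8
ee_pos: [0.401, -0.1248, 0.3173]
eef_rot: [145.1, 0.0, 83.9]
wrist_force: [0.5, 0.0, -0.3]
opening: 0.201
gripper_force: 59.4
t 5.8 TCP [ 0.401  -0.1248  0.3173] bow [ 0.4877 -0.1346  0.2062] in barrel mm [-1.6 -1.2 57.6] tool in barrel [[0.001, 1.0, -0.002], [1.0, -0.001, -0.001], [-0.001, -0.002, -1.0]] F [ 0.5  0.  -0.3] op 0.201
turn [ 0.0004 -0.0017  0.0015]
```

Run:
```python
from rel import *
s,T,b=rel()
out=[]
for n,(r,c) in(("scene",(110,220)),("top",(160,230))):
    p=cams.snapshot(n)[0];np.save(f"pics/d_{n}",p);cv2.imwrite(f"pics/d_{n}.png",p)
    q=lambda v:s['ee_pos']+T@(bt+np.array(v))
    print(n,"bow",proj(n,[b])[0],"tip",proj(n,[q([0,.008,-.010])])[0],"bendbottom",proj(n,[q([0,0,.0025])])[0])
    im=cv2.resize(p[r:r+110,c:c+100],(400,440),interpolation=cv2.INTER_CUBIC);out.append(im)
cv2.imwrite("pics/d.png",np.hstack(out)[:,:,::-1])
```

```text
t 5.8 TCP [ 0.401  -0.1248  0.3173] bow [ 0.4877 -0.1346  0.2062] in barrel mm [-1.6 -1.2 57.6] tool in barrel [[0.001, 1.0, -0.002], [1.0, -0.001, -0.001], [-0.001, -0.002, -1.0]] F [ 0.5  0.  -0.3] op 0.201
scene bow [256.33134935 171.53206812] tip [256.52199411 165.66650241] bendbottom [256.89415168 172.27000433]
top bow [291.04653863 227.36298374] tip [291.02615746 226.11363517] bendbottom [291.15226244 226.79019762]
```

View pics/d.png

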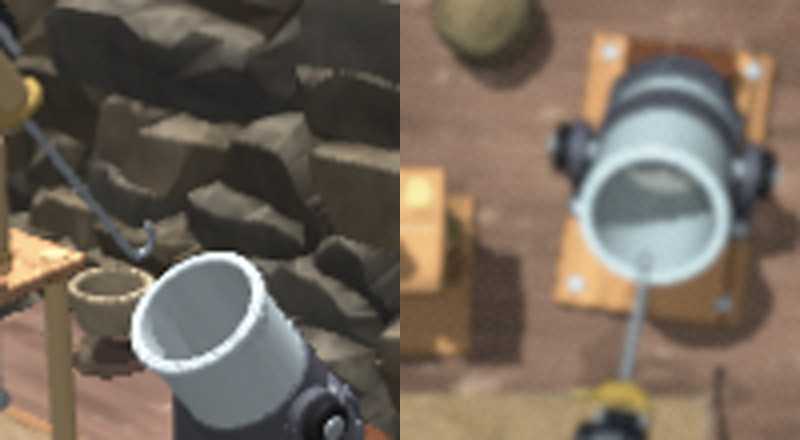

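```bash
python3 -m pendant '[[0,0,0,-0.7,0.13,-0.5,1],[0,0,0,-0.7,0.12,-0.5,1],[0,0,0,0.85,-0.09,-1.23,1],[0,0,0,0.85,-0.09,-1.23,1],[0,0,0,0.85,-0.09,-1.23,1],[0,0,0,0.57,-0.06,-0.82,1],[0,0,0,0,0,0,1],[0,0,0,0,0,0,1]]'
python3 -c "
from rel import *
rel()"
```

```text
t: 6.57
ee_pos: [0.4192, -0.125, 0.2622]
eef_rot: [145.2, -0.0, 84.0]
wrist_force: [0.4, 0.6, -0.3]
opening: 0.205
gripper_force: 59.4
t 6.5667 TCP [ 0.4192 -0.125   0.2622] bow [ 0.5059 -0.1345  0.151 ] in barrel mm [-18.5   0.8   2. ] tool in barrel [[-0.001, 1.0, -0.003], [1.0, 0.001, 0.001], [0.001, -0.003, -1.0]] F [ 0.4  0.6 -0.3] op 0.205
```

```bash
python3 -m pendant '[[0,0,0,0.53,-0.06,-0.85,1],[0,0,0,0.57,-0.06,-0.82,1],[0,0,0,0.57,-0.06,-0.82,1],[0,0,0,0.57,-0.06,-0.82,1],[0,0,0,0.57,-0.06,-0.82,1],[0,0,0,0.57,-0.06,-0.82,1],[0,0,0,0,0,0,1]]'
python3 -m pendant '[[0,0,0,0.57,-0.06,-0.82,1],[0,0,0,0.57,-0.06,-0.82,1],[0,0,0,0.57,-0.06,-0.82,1],[0,0,0,0.28,-0.03,-0.41,1],[0,0,0,0,0,0,1],[0,0,0,0,0,0,1]]'
python3 -c "
from rel import *
rel()"
```

```text
t: 7.15
ee_pos: [0.4528, -0.1287, 0.212]
eef_rot: [145.1, -0.0, 84.0]
wrist_force: [0.5, -0.1, -1.5]
opening: 0.203
gripper_force: 59.3
t: 7.65
ee_pos: [0.4726, -0.131, 0.1848]
eef_rot: [145.0, 0.0, 84.0]
wrist_force: [0.1, -0.5, -1.2]
opening: 0.2
gripper_force: 59.4
t 7.65 TCP [ 0.4726 -0.131   0.1848] bow [ 0.5595 -0.1407  0.0739] in barrel mm [-18.5   0.2 -92.1] tool in barrel [[-0.0, 1.0, 0.0], [1.0, 0.0, -0.0], [-0.0, 0.0, -1.0]] F [ 0.1 -0.5 -1.2] op 0.2
```

```bash
python3 -m pendant '[[0,0,0,0.35,-0.04,0.24,1],[0,0,0,0.35,-0.04,0.24,1],[0,0,0,0.35,-0.04,0.25,1],[0,0,0,0.35,-0.03,0.25,1],[0,0,0,0,0,0,1]]'
python3 -m pendant '[[0,0,0,-0.29,0.03,0.41,1],[0,0,0,-0.29,0.03,0.41,1],[0,0,0,-0.29,0.03,0.41,1],[0,0,0,0,0,0,1]]'
python3 -c "
from rel import *
rel()"
```

```text
t: 8.07
ee_pos: [0.4873, -0.1326, 0.195]
eef_rot: [144.9, 0.0, 84.0]
wrist_force: [0.4, -0.2, -0.3]
opening: 0.196
gripper_force: 59.4
t: 8.4
ee_pos: [0.4775, -0.1316, 0.2072]
eef_rot: [144.9, 0.0, 84.0]
wrist_force: [0.4, -0.6, -1.0]
opening: 0.203
gripper_force: 59.1
t 8.4 TCP [ 0.4775 -0.1316  0.2072] bow [ 0.5645 -0.1414  0.0964] in barrel mm [ -1.5   0.1 -76.7] tool in barrel [[-0.0, 1.0, 0.001], [1.0, 0.0, -0.001], [-0.001, 0.001, -1.0]] F [ 0.4 -0.6 -1. ] op 0.203
```

```bash
python3 -m pendant '[[0,0,0,-0.29,0.03,0.41,1],[0,0,0,-0.29,0.03,0.41,1],[0,0,0,-0.57,0.06,0.82,1],[0,0,0,-0.57,0.06,0.82,1],[0,0,0,-0.57,0.06,0.82,1],[0,0,0,0,0,0,1],[0,0,0,0,0,0,1]]'
python3 - <<'E'
from rel import *
rel()
p=cams.snapshot("top")[0];cv2.imwrite("pics/e.png",np.hstack([cv2.resize(p[185:240,265:325],(440,400),interpolation=cv2.INTER_CUBIC)])[:,:,::-1])
print(env.get_state()['wrist_force'])
E
```

```text
t: 8.98
ee_pos: [0.455, -0.1293, 0.2397]
eef_rot: [144.9, 0.0, 84.0]
wrist_force: [0.6, -0.3, -2.0]
opening: 0.202
gripper_force: 59.1
t 8.9833 TCP [ 0.455  -0.1293  0.2397] bow [ 0.5421 -0.1391  0.1289] in barrel mm [ -1.3   0.  -37. ] tool in barrel [[-0.0, 1.0, 0.002], [1.0, 0.0, -0.001], [-0.001, 0.002, -1.0]] F [ 0.6 -0.3 -2. ] op 0.202
[ 0.5878447  -0.21867769 -1.5556834 ]
```

View pics/e.png

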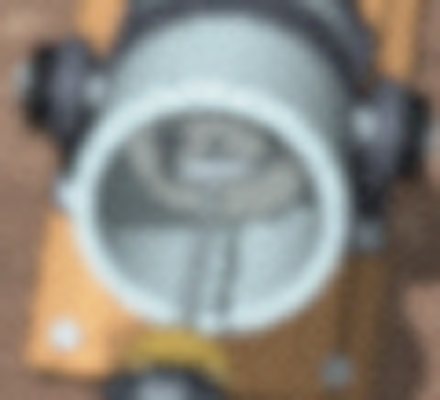

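```bash
python3 -m pendant '[[0,0,0,-0.57,0.06,0.82,1],[0,0,0,-0.57,0.06,0.82,1],[0,0,0,-0.57,0.06,0.82,1],[0,0,0,-0.57,0.06,0.82,1],[0,0,0,-0.57,0.06,0.82,1],[0,0,0,-0.57,0.06,0.82,1],[0,0,0,-0.57,0.06,0.82,1],[0,0,0,-0.57,0.06,0.82,1],[0,0,0,-0.29,0.03,0.41,1],[0,0,0,0,0,0,1]]'
python3 - <<'E'
from rel import *
rel()
p=cams.snapshot("scene")[0];p2=cams.snapshot("top")[0];cv2.imwrite("pics/f.png",np.hstack([cv2.resize(p[90:240,200:330],(390,450),interpolation=cv2.INTER_CUBIC),cv2.resize(p2[150:280,240:350],(380,450),interpolation=cv2.INTER_CUBIC)])[:,:,::-1])
E
```

```text
t: 9.87
ee_pos: [0.4063, -0.1242, 0.3099]
eef_rot: [144.9, 0.1, 84.0]
wrist_force: [0.2, -1.4, -2.1]
opening: 0.207
gripper_force: 59.1
t 9.8667 TCP [ 0.4063 -0.1242  0.3099] bow [ 0.4934 -0.134   0.1991] in barrel mm [-1.1 -0.1 48.6] tool in barrel [[-0.0, 1.0, 0.002], [1.0, 0.0, -0.001], [-0.001, 0.002, -1.0]] F [ 0.2 -1.4 -2.1] op 0.207
```

View pics/f.png

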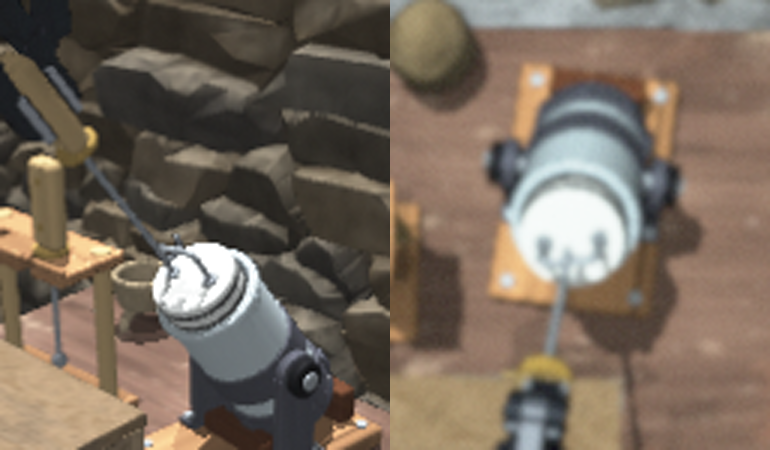

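```bash
python3 -m pendant '[[0,0,0,-0.14,0.02,0.2,1],[0,0,0,-0.14,0.02,0.2,1],[0,0,0,-0.12,0.01,0.17,1],[0,0,0,-0.12,0.01,0.17,1],[0,0,0,-0.12,0.01,0.17,1],[0,0,0,-0.12,0.01,0.17,1],[0,0,0,-0.12,0.01,0.17,1],[0,0,0,-0.12,0.01,0.17,1],[0,0,0,-0.12,0.01,0.25,1],[0,0,0,-0.1,0.01,0.3,1]]'
python3 -m pendant '[[0,0,0,0,0,0.5,1],[0,0,0,0,0,0.8,1],[0,0,0,0,0,1,1],[0,0,0,0,0,1,1],[0,0,0,0,0,1,1],[0,0,0,0,0,1,1],[0,0,0,0,0,0.8,1],[0,0,0,0,0,0.5,1]]'
python3 - <<'E'
from rel import *
rel()
p=cams.snapshot("scene")[0];p2=cams.snapshot("top")[0];cv2.imwrite("pics/g.png",np.hstack([cv2.resize(p[60:240,190:350],(400,450),interpolation=cv2.INTER_CUBIC),cv2.resize(p2[150:280,240:350],(380,450),interpolation=cv2.INTER_CUBIC)])[:,:,::-1])
E
```

```text
t: 10.8
ee_pos: [0.3942, -0.1228, 0.3286]
eef_rot: [145.0, 0.0, 84.0]
wrist_force: [-0.3, -0.9, -3.2]
opening: 0.202
gripper_force: 59.1
t: 11.47
ee_pos: [0.3943, -0.1229, 0.396]
eef_rot: [144.9, 0.0, 84.0]
wrist_force: [0.1, 0.1, -4.3]
opening: 0.204
gripper_force: 59.2
t 11.4667 TCP [ 0.3943 -0.1229  0.396 ] bow [ 0.4813 -0.1327  0.2851] in barrel mm [ 38.2   0.  126. ] tool in barrel [[-0.0, 1.0, 0.001], [1.0, 0.0, -0.001], [-0.001, 0.001, -1.0]] F [ 0.1  0.1 -4.3] op 0.204
```

View pics/g.png

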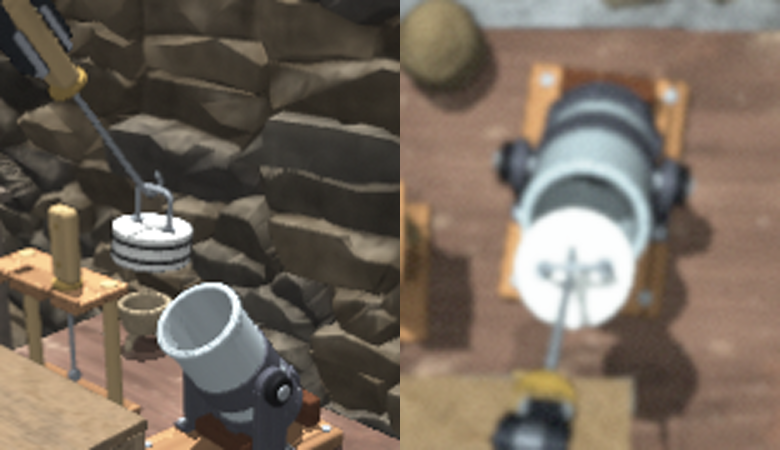

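```bash
python3 -m pendant '[[0.0064,0.0607,0,0.79,-0.1,0.3,1],[0.0064,0.0607,0,0.79,-0.1,0.3,1],[0.0064,0.0607,0,0.79,-0.1,0.3,1],[0.0064,0.0607,0,0.79,-0.1,0.3,1],[0.0064,0.0607,0,0.79,-0.1,0.3,1],[0.0064,0.0607,0,0.79,-0.1,0.3,1],[0.0064,0.0607,0,0.79,-0.1,0.3,1],[0.0064,0.0607,0,0.79,-0.1,0.3,1],[0.0064,0.0607,0,0.79,-0.1,0.3,1],[0.0064,0.0607,0,0.79,-0.1,0.3,1]]'
python3 -m pendant '[[0,0,0,0,0,0,1],[0,0,0,0,-0.4,0,1],[0,0,0,-0.05,-0.9,0,1],[0,0,0,-0.1,-1.4,0,1],[0,0,0,-0.1,-1.8,0,1],[0,0,0,-0.15,-2,0,1],[0,0,0,-0.15,-2,0,1],[0,0,0,-0.15,-2,0,1],[0,0,0,-0.15,-2,0,1],[0,0,0,-0.15,-2,0,1]]'
python3 - <<'E'
from rel import *
from scipy.optimize import least_squares
rel()
A=np.load("pics/avg.npz")
for n,d in(("top",A['td']),("scene",A['sd'])):
    c=cloud(n,d).reshape(-1,3)
    q=c[(np.hypot(c[:,0]-.462,c[:,1]+.408)<.085)]
    rim=q[q[:,2]>.037];s=least_squares(lambda p:np.hypot(rim[:,0]-p[0],rim[:,1]-p[1])-p[2],[.46,-.41,.065],loss="soft_l1",f_scale=.002).x
    f=q[(q[:,2]<.014)&(np.hypot(q[:,0]-.462,q[:,1]+.408)<.055)]
    print(n,len(rim),s,"floor",np.median(f,0),np.percentile(f[:,0],[1,99]),np.percentile(f[:,1],[1,99]))
E
```

```text
t: 12.4
ee_pos: [0.474, -0.1328, 0.424]
eef_rot: [-179.9, -0.0, 84.0]
wrist_force: [0.2, -0.8, -2.4]
opening: 0.204
gripper_force: 59.0
t: 13.23
ee_pos: [0.4619, -0.2793, 0.4254]
eef_rot: [179.8, 0.1, 83.9]
wrist_force: [1.1, -0.7, -2.6]
opening: 0.204
gripper_force: 59.9
t 13.2333 TCP [ 0.4619 -0.2793  0.4254] bow [ 0.4702 -0.2809  0.2844] in barrel mm [  41.5 -148.5  122.8] tool in barrel [[-0.0, 0.821, -0.571], [1.0, -0.001, -0.001], [-0.002, -0.571, -0.821]] F [ 1.1 -0.7 -2.6] op 0.204
top 142 [ 0.46158732 -0.40801629  0.06565545] floor [ 0.46160062 -0.40784661  0.00826539] [0.41057151 0.51266765] [-0.45982468 -0.35681349]
scene 197 [ 0.4576134  -0.41396148  0.06044713] floor [ 0.46974192 -0.40331433  0.00759928] [0.42770939 0.51358694] [-0.45284094 -0.35629721]
```

```bash
python3 -m pendant '[[0,0,0,-0.1,-2,0,1],[0,0,0,-0.1,-2,0,1],[0,0,0,-0.1,-2,0,1],[0,0,0,-0.1,-2,0,1],[0,0,0,-0.1,-1.7,0,1],[0,0,0,-0.1,-1.3,0,1],[0,0,0,-0.1,-0.9,0,1],[0,0,0,-0.1,-0.5,0,1],[0,0,0,-0.07,-0.3,0,1],[0,0,0,0,0,0,1]]'
python3 -m pendant '[[0,0,0,0,0,-1,1],[0,0,0,0,0,-2,1],[0,0,0,0,0,-2,1],[0,0,0,0,0,-2,1],[0,0,0,0,0,-2,1],[0,0,0,0,0,-2,1],[0,0,0,0,0,-2,1],[0,0,0,0,0,-2,1],[0,0,0,0,0,-1.2,1],[0,0,0,0,0,-0.7,1]]'
cat > pis.py <<'E'
from rel import *
s,T,b=rel()
# track the piston's white points: below bow
for k in range(3):
    for n in("top","scene"):
        p,d=cams.snapshot(n);c=cloud(n,d);m=(p.min(2)>150)&(np.hypot(c[...,0]-b[0],c[...,1]-b[1])<.06)&(c[...,2]<b[2]-.01)&(c[...,2]>b[2]-.06)
        P=c[m]; 
        if len(P)>20:
            if n=="top":
                t=P[abs(P[:,2]-np.percentile(P[:,2],60))<.01];A=np.linalg.lstsq(np.c_[t[:,:2],np.ones(len(t))],t[:,2],rcond=None)[0]
                print(round(env.get_state()['t'],2),"top centre",cv2.minEnclosingCircle(t[:,:2].astype(np.float32)),"z",t[:,2].mean().round(4),"tilt",A[:2].round(3),len(t))
E
python3 pis.py
```

```text
t: 14.07
ee_pos: [0.4541, -0.405, 0.4247]
eef_rot: [179.9, 0.0, 84.0]
wrist_force: [0.4, 0.1, -3.8]
opening: 0.2
gripper_force: 59.9
t: 14.9
ee_pos: [0.4543, -0.4039, 0.2536]
eef_rot: [-179.9, -0.1, 84.0]
wrist_force: [0.2, 0.2, -3.5]
opening: 0.202
gripper_force: 59.7
t 14.9 TCP [ 0.4543 -0.4039  0.2536] bow [ 0.462  -0.405   0.1126] in barrel mm [ -53.  -272.8  -20.7] tool in barrel [[0.0, 0.818, -0.575], [1.0, 0.001, 0.001], [0.002, -0.575, -0.818]] F [ 0.2  0.2 -3.5] op 0.202
14.95 top centre ((0.4655267596244812, -0.4031466543674469), 0.03178161382675171) z 0.0857 tilt [-0.016  0.048] 329
15.05 top centre ((0.46430930495262146, -0.4051923453807831), 0.03220026195049286) z 0.0867 tilt [-0.002  0.072] 335
15.15 top centre ((0.4663919508457184, -0.40549203753471375), 0.031840160489082336) z 0.0889 tilt [-0.004  0.054] 338
```

```bash
python3 -m pendant '[[0,0,0,-0.1,-0.1,-0.6,1],[0,0,0,-0.1,-0.1,-0.7,1],[0,0,0,-0.1,-0.1,-0.7,1],[0,0,0,0,0,-0.7,1],[0,0,0,0,0,-0.7,1],[0,0,0,0,0,-0.5,1],[0,0,0,0,0,-0.4,1],[0,0,0,0,0,0,1],[0,0,0,0,0,0,1],[0,0,0,0,0,0,1]]'
python3 pis.py
```

```text
t: 16.03
ee_pos: [0.4517, -0.4079, 0.2128]
eef_rot: [179.9, 0.0, 84.0]
wrist_force: [0.5, -0.5, -3.0]
opening: 0.203
gripper_force: 59.9
t 16.0333 TCP [ 0.4517 -0.4079  0.2128] bow [ 0.4597 -0.4094  0.0718] in barrel mm [ -78.  -277.4  -53.1] tool in barrel [[-0.0, 0.82, -0.573], [1.0, 0.0, -0.001], [-0.0, -0.573, -0.82]] F [ 0.5 -0.5 -3. ] op 0.203
16.08 top centre ((0.46298301219940186, -0.4085593819618225), 0.03162991255521774) z 0.045 tilt [-0.002  0.048] 297
16.18 top centre ((0.4623340368270874, -0.409740686416626), 0.032481659203767776) z 0.0451 tilt [-0.012  0.039] 305
16.28 top centre ((0.46236908435821533, -0.40870609879493713), 0.03165153041481972) z 0.0447 tilt [-0.016  0.026] 302
```

```bash
python3 -m pendant '[[0,0,0,0,0,-0.2,1],[0,0,0,0,0,-0.2,1],[0,0,0,0,0,-0.2,1],[0,0,0,0,0,-0.2,1],[0,0,0,0,0,-0.2,1],[0,0,0,0,0,-0.2,1],[0,0,0,0,0,-0.3,1],[0,0,0,0,0,-0.3,1],[0,0,0,0,0,-0.2,1],[0,0,0,0,0,0,1]]'
python3 pis.py
```

```text
t: 17.17
ee_pos: [0.4513, -0.4077, 0.1916]
eef_rot: [-180.0, -0.0, 84.0]
wrist_force: [1.1, 0.3, -1.4]
opening: 0.202
gripper_force: 60.1
t 17.1667 TCP [ 0.4513 -0.4077  0.1916] bow [ 0.4592 -0.4089  0.0506] in barrel mm [ -90.6 -277.   -70.1] tool in barrel [[0.0, 0.819, -0.574], [1.0, 0.0, 0.001], [0.0, -0.574, -0.819]] F [ 1.1  0.3 -1.4] op 0.202
17.22 top centre ((0.46405935287475586, -0.4059966802597046), 0.03164980188012123) z 0.038 tilt [-0.003 -0.027] 259
17.32 top centre ((0.46514925360679626, -0.4044095575809479), 0.03186038136482239) z 0.0378 tilt [-0.01 -0.02] 257
17.42 top centre ((0.4653492867946625, -0.4049832224845886), 0.03228779137134552) z 0.0379 tilt [-0.003 -0.021] 267
```

```bash
python3 -m pendant '[[0,0,0,-0.3,0.03,0,1],[0,0,0,-0.3,0.03,0,1],[0,0,0,-0.3,0.03,0,1],[0,0,0,-0.3,0.03,0,1],[0,0,0,-0.3,0.03,0,1],[0,0,0,-0.3,0.03,0,1],[0,0,0,-0.2,0.03,0,1],[0,0,0,0,0,0,1]]'
python3 pis.py
```

```text
t: 18.13
ee_pos: [0.4311, -0.4058, 0.1925]
eef_rot: [180.0, 0.0, 84.0]
wrist_force: [0.4, 0.2, -0.8]
opening: 0.21
gripper_force: 60.1
t 18.1333 TCP [ 0.4311 -0.4058  0.1925] bow [ 0.4391 -0.4072  0.0515] in barrel mm [-106.6 -277.4  -57.8] tool in barrel [[0.0, 0.819, -0.573], [1.0, -0.0, -0.0], [-0.0, -0.573, -0.819]] F [ 0.4  0.2 -0.8] op 0.21
18.18 top centre ((0.46226856112480164, -0.40740782022476196), 0.03239704295992851) z 0.0382 tilt [ 0.009 -0.01 ] 425
18.28 top centre ((0.45614296197891235, -0.3936654329299927), 0.047055769711732864) z 0.0382 tilt [ 0.01  -0.019] 419
18.38 top centre ((0.4569835960865021, -0.3932085931301117), 0.04731203615665436) z 0.0382 tilt [ 0.008 -0.021] 421
```

```bash
python3 -m pendant '[[0,0,0,0,0,0.5,1],[0,0,0,0,0,1,1],[0,0,0,0,0,2,1],[0,0,0,0,0,3,1],[0,0,0,0,0,3,1],[0,0,0,0,0,3,1],[0,0,0,0,0,2.5,1],[0,0,0,0,0,2,1],[0,0,0,0,0,0,1]]'
python3 - <<'E'
from rel import *
s,T,b=rel()
p=cams.snapshot("scene")[0];p2,d=cams.snapshot("top");c=cloud("top",d)
m=(p2.min(2)>150)&(np.hypot(c[...,0]-.4615,c[...,1]+.408)<.045)&(c[...,2]<.05)&(c[...,2]>.02);P=c[m].astype(np.float32)
print(len(P),cv2.minEnclosingCircle(P[:,:2]),np.median(P,0))
cv2.imwrite("pics/h.png",np.hstack([cv2.resize(p[190:350,270:430],(400,400),interpolation=cv2.INTER_CUBIC),cv2.resize(p2[200:300,355:455],(400,400),interpolation=cv2.INTER_CUBIC)])[:,:,::-1])
E
```

```text
t: 19.18
ee_pos: [0.4319, -0.4061, 0.369]
eef_rot: [179.5, 0.4, 84.0]
wrist_force: [-0.1, 0.6, 0.3]
opening: 0.202
gripper_force: 60.2
t 19.1833 TCP [ 0.4319 -0.4061  0.369 ] bow [ 0.4408 -0.4084  0.228 ] in barrel mm [  -3.8 -278.5   85.8] tool in barrel [[-0.004, 0.824, -0.567], [1.0, 0.0, -0.007], [-0.005, -0.567, -0.824]] F [-0.1  0.6  0.3] op 0.202Traceback (most recent call last):
  File "<stdin>", line 5, in <module>
cv2.error: OpenCV(4.12.0) /io/opencv/modules/imgproc/src/shapedescr.cpp:201: error: (-215:Assertion failed) count >= 0 && (depth == CV_32F || depth == CV_32S) in function 'minEnclosingCircle'
```

```bash
python3 -m pendant '[[0,0,0.01,0.19,2.5,0,1],[0,0,0.01,0.19,3.5,0,1],[0,0,0.01,0.19,3.5,0,1],[0,0,0.01,0.19,3.5,0,1],[0,0,0.01,0.19,3.5,0,1],[0,0,0.01,0.19,3.5,0,1],[0,0,0.01,0.19,3.5,0,1],[0,0,0.01,0.19,3.5,0,1],[0,0,0.01,0.19,3.5,0,1],[0,0,0.01,0.19,3.5,0,1]]'
python3 -m pendant '[[0,0,0.01,0.19,3.5,0,1],[0,0,0.01,0.19,3.5,0,1],[0,0,0.01,0.19,3.5,0,1],[0,0,0.01,0.19,2.5,0,1],[0,0,0,0,1.3,0,1],[0,0,0,0,0,0,1],[0,0,0,0,0,0,1]]'
```

```text
t: 20.12
ee_pos: [0.4499, -0.064, 0.3604]
eef_rot: [-179.9, -0.0, 89.7]
wrist_force: [0.4, 0.1, -1.3]
opening: 0.203
gripper_force: 60.2
t: 20.7
ee_pos: [0.4578, 0.0776, 0.3607]
eef_rot: [-179.9, 0.0, 92.1]
wrist_force: [0.4, -0.4, -1.9]
opening: 0.206
gripper_force: 60.2
```

Run:
```python
from rel import *
s,T,b=rel()
p=cams.snapshot("scene")[0];p2,d=cams.snapshot("top");c=cloud("top",d)
m=(p2.min(2)>150)&(np.hypot(c[...,0]-.4615,c[...,1]+.408)<.045)&(c[...,2]<.05)&(c[...,2]>.02);P=np.ascontiguousarray(c[m][:,:2],np.float32)
print(len(P));print(cv2.minEnclosingCircle(P),np.median(c[m],0))
q=lambda v:s['ee_pos']+T@(bt+np.array(v))
print("bow",proj("scene",[b]))
a=cv2.resize(p[190:350,270:430],(400,400),interpolation=cv2.INTER_CUBIC)
u=proj("scene",[b])[0].astype(int);z=cv2.resize(p[u[1]-50:u[1]+60,u[0]-55:u[0]+55],(400,400),interpolation=cv2.INTER_CUBIC)
cv2.imwrite("pics/h.png",np.hstack([a,z])[:,:,::-1])
```

```text
t 20.7 TCP [0.4578 0.0776 0.3607] bow [0.4654 0.0773 0.2197] in barrel mm [-30.3 207.1  94. ] tool in barrel [[-0.116, 0.81, -0.576], [0.99, 0.141, -0.001], [0.08, -0.57, -0.818]] F [ 0.4 -0.4 -1.9] op 0.206
535
((0.4620012640953064, -0.4078899323940277), 0.032248128205537796) [ 0.46003514 -0.40596712  0.03848751]
bow [[185.56987138 144.8551483 ]]
```

View pics/h.png

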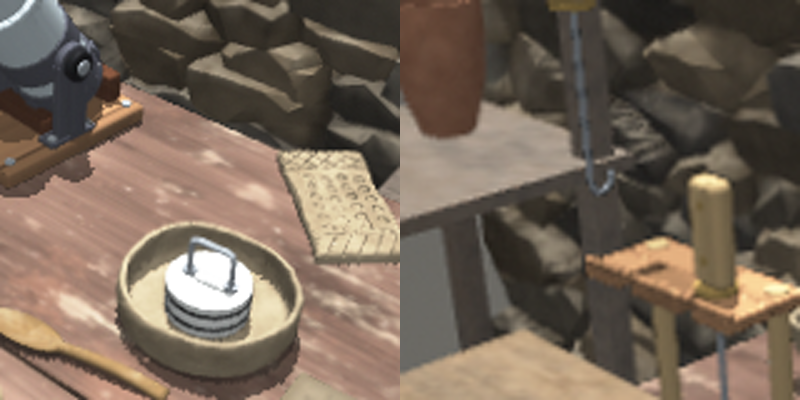

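```bash
python3 -m pendant '[[0,0,0,-0.2,0.5,0,1],[0,0,0,0,0,-1,1],[0,0,0,0,0,-2.5,1],[0,0,0,0,0,-3,1],[0,0,0,0,0,-3,1],[0,0,0,0,0,-3,1],[0,0,0,0,0,-2.5,1],[0,0,0,0,0,-1.6,1],[0,0,0,0,0,-0.7,1],[0,0,0,0,0,0,1]]'
python3 -c "
from rel import *
rel()"
```

```text
t: 21.63
ee_pos: [0.4551, 0.0818, 0.1872]
eef_rot: [-179.8, 0.0, 92.0]
wrist_force: [-0.1, 0.1, -0.8]
opening: 0.205
gripper_force: 60.2
t 21.6333 TCP [0.4551 0.0818 0.1872] bow [0.4627 0.0815 0.0462] in barrel mm [-132.4  211.1  -46.3] tool in barrel [[-0.114, 0.809, -0.576], [0.99, 0.139, -0.001], [0.079, -0.571, -0.817]] F [-0.1  0.1 -0.8] op 0.205
```

```bash
python3 -m pendant '[[0,0,0,1,0.04,0,1],[0,0,0,1,0.04,0,1],[0,0,0,1,0.03,0,1],[0,0,0,1,0.03,0,1],[0,0,0,0.98,0.03,0,1],[0,0,0,0,0,0,1],[0,0,0,0,0,0,1]]'
python3 -c "
from rel import *
rel()"
```

```text
t: 22.22
ee_pos: [0.5063, 0.0839, 0.1902]
eef_rot: [179.9, 0.0, 92.0]
wrist_force: [0.7, -0.4, -0.8]
opening: 0.201
gripper_force: 60.2
t 22.2167 TCP [0.5063 0.0839 0.1902] bow [0.5145 0.0836 0.0493] in barrel mm [-88.6 218.6 -73.2] tool in barrel [[-0.114, 0.812, -0.572], [0.99, 0.139, 0.0], [0.08, -0.567, -0.82]] F [ 0.7 -0.4 -0.8] op 0.201
```

```bash
python3 -m pendant '[[0,0,0,-0.1,0,-0.5,1],[0,0,0,0,0,-0.4,1],[0,0,0,0,0,-0.25,1],[0,0,0,0,0,0,1],[0,0,0,0,0,0,1]]'
python3 -c "
from rel import *
rel()"
```

```text
t: 22.63
ee_pos: [0.5046, 0.084, 0.1776]
eef_rot: [-180.0, 0.0, 92.0]
wrist_force: [0.0, -0.3, -1.1]
opening: 0.205
gripper_force: 60.2
t 22.6333 TCP [0.5046 0.084  0.1776] bow [0.5126 0.0837 0.0366] in barrel mm [-97.4 218.5 -82.5] tool in barrel [[-0.115, 0.811, -0.574], [0.99, 0.14, -0.0], [0.08, -0.568, -0.819]] F [ 0.  -0.3 -1.1] op 0.205
```

```bash
python3 -m pendant '[[0,0,0,0,0,-0.15,1],[0,0,0,0,0,-0.1,1],[0,0,0,0,0,-0.1,1],[0,0,0,0,0,0,1],[0,0,0,0,0,0,1]]'
```

```text
t: 23.05
ee_pos: [0.5049, 0.084, 0.1743]
eef_rot: [180.0, 0.0, 92.0]
wrist_force: [0.4, -0.2, -2.0]
opening: 0.202
gripper_force: 60.4
```

```bash
python3 -m pendant '[[0,0,0,0,0,-0.1,1],[0,0,0,0,0,-0.1,1],[0,0,0,0,0,0,1],[0,0,0,0,0,0,1]]'
python3 - <<'E'
from rel import *
F=[]
for k in range(3):
    p,d=cams.snapshot("scene");F.append(env.get_state()['wrist_force'])
print(np.mean(F,0),env.get_state()['ee_pos'])
E
```

```text
t: 23.38
ee_pos: [0.505, 0.084, 0.1742]
eef_rot: [179.9, 0.0, 92.0]
wrist_force: [-4.4, -1.4, 8.0]
opening: 0.203
gripper_force: 61.6
[-4.4143987  -1.07900838  8.75775568] [0.50504501 0.0839656  0.17417671]
```

```bash
python3 -m pendant '[[0,0,0,0,0,0.1,1],[0,0,0,0,0,0,1],[0,0,0,0,0,0,0.4],[0,0,0,0,0,0,0.2],[0,0,0,0,0,0,0],[0,0,0,0,0,0,-0.5],[0,0,0,0,0,0,-1],[0,0,0,0,0,0,-1],[0,0,0,0,0,0,-1],[0,0,0,0,0,0,-1]]'
python3 - <<'E'
from h import *
for n in("scene","top"):
    p,d=cams.snapshot(n);c=cloud(n,d);k=(abs(c[...,0]-.505)<.02)&(abs(c[...,1]-.083)<.025)&(c[...,2]>.16)&(c[...,2]<.235);P=c[k]
    print(n,len(P),P.min(0) if len(P) else 0,P.max(0) if len(P) else 0)
E
```

```text
t: 24.37
ee_pos: [0.5049, 0.084, 0.1733]
eef_rot: [180.0, 0.0, 92.0]
wrist_force: [0.4, 0.3, 0.2]
opening: 1.004
gripper_force: 0.0
scene 312 [0.49213027 0.06623403 0.16002012] [0.51267237 0.0981075  0.22738861]
top 93 [0.49436757 0.0684162  0.16101277] [0.51098995 0.08745177 0.22564242]
```

Handle released and standing. Retreat straight up, then back, and verify numerically.

```bash
python3 -m pendant '[[0,0,0,0,0,1,-1],[0,0,0,0,0,2,-1],[0,0,0,0,0,3,-1],[0,0,0,0,0,3,-1],[0,0,0,0,0,3,-1],[0,0,0,-2,0,3,-1],[0,0,0,-3,0,1,-1],[0,0,0,-3,0,0,-1],[0,0,0,-3,0,0,-1],[0,0,0,-2,0,0,-1]]'
python3 -m pendant '[[0,0,0,0,2,0,-1],[0,0,0,0,3,0,-1],[0,0,0,0,3,0,-1],[0,0,0,0,3,0,-1],[0,0,0,0,2,0,-1],[0,0,0,0,0,0,-1]]'
python3 - <<'E'
from h import *
A=np.load("pics/avg.npz")
for n,k0 in(("scene","s"),("top","t")):
    p,d=cams.snapshot(n)
    for lab,pp,dd in(("before",A[k0+'p'],A[k0+'d']),("now",p,d)):
        c=cloud(n,dd)
        for y0 in(.083,.02):
            k=(abs(c[...,0]-.505)<.02)&(abs(c[...,1]-y0)<.025)&(c[...,2]>.17)&(c[...,2]<.235);P=c[k]
            print(n,lab,y0,len(P),P.mean(0).round(4),P[:,2].max().round(4),[np.percentile(P[:,i],[2,98]).round(4).tolist() for i in(0,1)])
    diff=abs(p.astype(float)-A[k0+'p']).max(2)>40
    if n=="top":
        m=(p.min(2)>150)&(np.hypot(c[...,0]-.4615,c[...,1]+.408)<.045)&(c[...,2]<.05)&(c[...,2]>.02);print("piston",cv2.minEnclosingCircle(np.ascontiguousarray(c[m][:,:2],np.float32)),np.median(c[m],0))
E
```

```text
t: 25.3
ee_pos: [0.373, 0.084, 0.3348]
eef_rot: [179.9, -0.0, 92.0]
wrist_force: [-1.0, -0.4, 0.4]
opening: 1.0
gripper_force: 0.0
t: 25.8
ee_pos: [0.3743, 0.2166, 0.3337]
eef_rot: [180.0, -0.0, 92.2]
wrist_force: [-0.3, 0.4, -0.5]
opening: 0.997
gripper_force: 0.0
scene before 0.083 277 [0.5009 0.0777 0.2004] 0.2276 [[0.4959, 0.5128], [0.0687, 0.0957]]
scene before 0.02 273 [0.5019 0.0148 0.1997] 0.2269 [[0.4971, 0.5125], [0.0067, 0.0325]]
scene now 0.083 268 [0.4992 0.0778 0.2004] 0.2272 [[0.494, 0.5113], [0.0682, 0.0947]]
scene now 0.02 273 [0.5018 0.0146 0.1994] 0.2281 [[0.4964, 0.5129], [0.0054, 0.0324]]
top before 0.083 223 [0.5031 0.0793 0.2128] 0.2283 [[0.4961, 0.5127], [0.0685, 0.096]]
top before 0.02 208 [0.5043 0.0158 0.2142] 0.2282 [[0.4978, 0.514], [0.0041, 0.0326]]
top now 0.083 218 [0.5015 0.0795 0.2134] 0.2308 [[0.4946, 0.5107], [0.0689, 0.0962]]
top now 0.02 203 [0.5044 0.0159 0.2151] 0.2309 [[0.4976, 0.5141], [0.0041, 0.0327]]
piston ((0.46224603056907654, -0.4079116880893707), 0.03265420347452164) [ 0.46013174 -0.4061718   0.03844863]
```

The hook hangs upright in its slot at the same height, 1.5 mm from where it was. The ball tool hasn't moved, and the piston is standing centred in the dish.

```bash
python3 -c "
from workcell import env
print(env.hand_in())"
```

```text
the job is handed in; nothing more can be done
None
```

The job is done and handed in at about 26 s: the piston stands upright, loop up, in the clay dish, the pull hook is back in its own rack slot, and the ball-ended tool hangs where it was.

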